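# Free the pawl and lower the pressure-roller arm onto the reel

## Robot

A 7-joint arm with a two-finger parallel gripper is mounted at the origin on the work surface. World frame = base frame: x ahead of the robot, y to its left, z up, the work surface at z = 0. Lengths are in m, angles in rad, forces in N, time in s.
With the tool pointing down it reaches from about 0.4 to 0.75 m from the base axis. Payload 19.5 kg.
Tool frame: the origin (TCP) lies on the centre line of the jaws, within the pads' length; the fingertips stand 19 mm ahead of it and the grasp point (between the pads) is the TCP; z points along the fingers, x is the direction in which the jaws open and shut, and the axes are right-handed (so a half turn about z gives the same grasp; the last joint's range is limited). The gripper opens to 85 mm and grips with 20 to 120 N. Pads are 22 mm wide; open, the fingers measure 114 mm over their backs; the gripper's body (76 mm by 85 mm) begins 54 mm behind the grasp point. The pads swing forward as they close: fully open they stand 13 mm farther back than shut.
Start: joints at [-1.151, 0.707, -0.028, 1.485, 0.022, 0.951, -0.075], TCP at [0.256, 0.515, 0.25] pointing down, gripper open.
Joint ranges: [-2.71, 2.71], [-0.32, 2.16], [-1.57, 1.52], [0, 2.45], [-1.46, 4.6], [0, 2.02], [-2.83, 2.83]. Speed limits (rad/s): [1.89, 1.89, 2.57, 2.57, 3.01, 3.01, 3.01].

## Interface

Orientations are given as a unit quaternion [x, y, z, w].
In Python, from cell import read_state, grab_frame, close_job gives the robot as it stands.
- The arm moves only by the tool play_rows, never from a script. Its argument "targets" is a list of rows, each an object of numbers: "claw": the opening, from 0 (shut) to 1 (fully open); "x", "y", "z": the shift along the tool's x, y, z in m; "turn": the turn about the tool's z in degrees. A call has 1 to 5 rows; each row is the pose to reach, as a shift and turn from the pose measured when the call began, along the tool's axes at that moment; what a row does not reach only later rows make up. A row lasts 1/10 s, in which the tool goes at most 50 mm and 8.59 degrees, less where a joint would pass 70% of its speed; a pose out of reach is approached as far as the arm can. A call with a gripper value outside its range is refused whole. The fingers move at their own pace and stop on an object; "grip_force" is the grip in N (left out, the last holds). Time passes only in rows, so rows that repeat a pose let the fingers close. It gives the time, the measured TCP pose, the force and the opening at its end, in the units of the state.
- read_state(): the state, without advancing time (a new reading comes with each control period).
- grab_frame(name): name is "scene" or "top" or "wrist"; returns a dict with "pixels" (480x640x3 uint8, red, green, blue), "z_map" (480x640 float32, m along the optical axis (not along the pixel's ray), 0 where there is no reading), "K" (3x3 intrinsics, pixels), "extrinsics" (4x4, takes a point from camera to world coordinates); the wrist camera has in their place "mount" (4x4, takes a point from camera to tool coordinates, whose origin is the TCP and whose axes are the tool frame's). Camera axes: x right, y down, z forward; pixel columns grow to the right and rows downward; lengths in m; the calibration is good to about 2 mm. The wrist camera is an equidistant fisheye: a pixel r from the principal point sees the ray r / f radians off the axis. A picture is of the moment at which its call begins: read the wrist's pose just before it.
- close_job(): hands the job in, once; it reports no verdict.
The state is a dict: "t": time; "joint_pos": joint angles; "dq": joint speeds; "joint_efforts": joint torques, N m; "position": TCP position; "orientation": TCP orientation; "wrist_force": force on the tool from outside, world axes, zero at the start; "ft_torque": the same for the moment, N m; "width": opening from 0.0 (shut) to 1.0 (fully open).
Only numpy, scipy, OpenCV 4.12 (cv2) and the standard library are available. Lean on these libraries where they do the work, as an engineer would, in place of code of your own. Each camera call takes 0.05 s, during which the arm holds its last target. There are 200 camera calls.

## Task

On the tape unwind stand, press the thumb tab of the ratchet pawl down so that the pawl swings free of the teeth and stays free; do this before you lower the arm. Then push the raised pressure-roller arm down past its teeth by its cross bar until its roller rests fully on the reel. Only press and push with the fingers: do not lift the arm, and leave the rolls, core, spool, jar and screwdriver around it where they are.

Things in the scene. Friction and masses are not known exactly. Their poses are not given: they have to be found in the camera images.
- stand: grey stand fixed to the table, base plate 180 (x) x 400 (y) x 14 mm; origin under the plate's centre, z up. On its plane x = 0, along +y: pawl tab (y -170), two cheeks with toothed quadrant and arm hinge (y -40, up to 210 mm high), upright white reel 110 mm across (y +80, centre 73 mm up, 44 mm wide), the arm reaching over it to +y. Place and yaw vary between runs.
- main_hinge (a point): fixed point on the stand, on the arm's hinge axis (160 mm above the table; stand x = 0, y = -40 mm). The axis runs along the stand's x.
- cross_bar (a point): centre of the arm's black cross bar, a round bar 18 mm thick and 90 mm long parallel to the stand's x at the arm's free end, 200 mm from main_hinge; its top is 9 mm above this point. It moves on an arc about main_hinge in the stand's y-z plane: about 163 mm above the hinge when raised, at hinge height (stand y = +160 mm) when the roller rests on the reel.
- roller_arm (a joint): angle of the arm, rad. 0 = raised, 0.95 rad above level; grows as it is pushed down (angle above level = 0.95 - value); 0.95 = level, roller on the reel, a stop. Starts at 0 to 0.18. Stiff hinge: it stays where it is left; about 3 to 7 N down on the bar moves it. With the pawl engaged the first tooth stops it at 0.25; more teeth at 0.43, 0.61, 0.79.
- pawl_tab (a point): centre of the top face of the pawl's steel thumb tab, a ribbed flat plate 34 (stand x) x 30 (stand y) x 5 mm, about 214 mm above the table, stand x = 0, y = -170 mm, at the end away from the arm. Pressed straight down it sinks about 20 mm; nothing stands above it or in its travel.
- pawl_pivot (a point): fixed point on the stand, on the pawl's pivot axis (200 mm above the table, stand y = -105 mm), axis along the stand's x; the tab lies 65 mm from it, towards the stand's -y
- pawl (a joint): angle of the pawl, rad. 0 = hooked in the teeth; grows as the tab is pressed down; clear of the teeth from about 0.15; 0.32 = fully free, a stop. Starts between 0 and 0.03. It has no spring: about 2 to 4 N on the tab moves it and it stays where it is left.
- tape_roll: small brown tape roll lying flat on the stand's base plate beside the pedestal, 54 mm across, 20 mm high; origin at its underside; to be left alone
- film_roll: cream film roll lying flat on the table by the stand, 68 mm across, 45 mm high; origin at its underside; to be left alone
- core_tube: cardboard core standing upright on the table by the stand, 44 mm across, 80 mm high; origin at its underside; to be left alone
- spool: black flanged spool standing on the table by the stand, 60 mm across, 50 mm high; origin at its underside; to be left alone
- jar: clear jar with white cap on the table by the stand, 60 mm across, 90 mm high; origin at its underside; to be left alone
- foil_roll: silvery foil roll lying flat on the left part of the table, 80 mm across, 30 mm high; origin at its underside; to be left alone
- screwdriver: screwdriver lying on the right part of the table, about 200 mm long; to be left alone

How it is judged:
On the way, in this order (a step that is already met when the one before it is completed fails the run):
1. the pawl is pressed free of the teeth (0.2 rad or more) while the arm is still up above the first tooth (value of joint pawl above 0.2 rad and value of joint roller_arm below 0.33 rad), for 0.2 s.
2. the arm is pushed down past all its teeth onto the reel (value of joint roller_arm above 0.9 rad), for 0.2 s.
At the end, for the whole second after the job is handed in: The arm is down with its roller on the reel (within 0.05 rad of the stop) and at rest, the pawl is still free of the teeth (0.15 rad or more), and the robot is clear of everything (value of joint roller_arm above 0.9 rad and velocity of joint roller_arm between -0.05 and 0.05 rad/s and value of joint pawl above 0.15 rad); the robot touches nothing.
It fails at once if the arm is lifted above its raised position (value of joint roller_arm below -0.06 rad).
It fails at once if the arm is forced down against the engaged pawl (value of joint roller_arm above 0.36 rad and value of joint pawl below 0.08 rad).
It fails at once if a bystander is moved more than 25 mm or picked up (distance of any of tape_roll, film_roll, core_tube, spool, jar, foil_roll, screwdriver from where it was at the start of the episode above 0.025 m).
It also fails if it takes over 48 s, if anything falls off the work surface, if the arm or the gripper's body presses on something with over 40 N, if the wrist force passes 120 N, or if a joint passes its speed limit or range.

## Working session

There is one attempt and no reset: what is moved stays moved. The work goes in short steps, Python scripts to look and compute and a tool call to move; the robot and the scene stay as the last step left them, time stands still between calls to the robot, and variables do not carry over. Pictures are saved under pics/ and viewed, about 8 in all and at most 12, crops included, and the job is handed in when it is done.

Besides the shell and the picture viewer there is one more tool, called after ">>>" as name(argument=value, ...), one argument or row to a line, values as JSON. play_rows: Moves the arm, as the interface text tells. Its arguments: {"type":"object","properties":{"targets":{"type":"array","items":{"type":"object","properties":{"claw":{"type":"number"},"x":{"type":"number"},"y":{"type":"number"},"z":{"type":"number"},"turn":{"type":"number"}}}},"grip_force":{"type":"number"}},"required":["targets"]}

```bash
mkdir -p pics
cat > h.py <<'E'
import numpy as np, cv2
from cell import read_state, grab_frame, close_job
def world(f,u,v,z=None):
    K=f["K"]; z=f["z_map"][int(v),int(u)] if z is None else z
    p=np.array([(u-K[0,2])/K[0,0]*z,(v-K[1,2])/K[1,1]*z,z,1]); return (f["extrinsics"]@p)[:3]
E
python3 - <<'E'
from h import *
import pickle
s=read_state(); print(s)
for n in("scene","top"):
    f=grab_frame(n); pickle.dump(f,open(n+".pkl","wb")); cv2.imwrite(f"pics/{n}1.png",f["pixels"][:,:,::-1])
    print(n,f["K"].tolist(),f["extrinsics"].round(3).tolist())
E
```

```text
{'t': 0.0, 'joint_pos': array([-1.15076036,  0.70708808, -0.02760934,  1.48496781,  0.02199922,
        0.95089744, -0.07551839]), 'dq': array([-1.18083937e-03,  1.08283985e-03, -1.08676868e-03, -5.10477642e-06,
       -1.34984877e-03, -4.04140048e-04,  6.78541259e-04]), 'joint_efforts': array([-8.99245265e-05, -8.83230472e+01,  1.23463120e+00, -2.36168236e+01,
        1.70200464e-02,  6.70185502e-03, -1.48843344e-05]), 'position': array([0.25606499, 0.51457989, 0.24984343]), 'orientation': array([ 8.50154409e-01,  5.26533191e-01, -4.39657169e-04,  2.94368202e-04]), 'wrist_force': array([ 0.20397933, -0.37182784,  0.06471522]), 'ft_torque': array([ 6.93241367e-05,  2.38485749e-02, -2.54926262e-02]), 'width': 1.0017653245014406}
scene [[502.487251100306, 0.0, 322.6316759553878], [0.0, 502.487251100306, 250.9479839276736], [0.0, 0.0, 1.0]] [[0.625, 0.601, -0.498, 1.169], [0.78, -0.495, 0.383, -0.493], [-0.016, -0.628, -0.778, 1.153], [0.0, 0.0, 0.0, 1.0]]
top [[543.4358656071028, 0.0, 328.14512638767735], [0.0, 543.4358656071028, 246.0057897500574], [0.0, 0.0, 1.0]] [[-0.018, -0.989, 0.149, 0.39], [-1.0, 0.016, -0.017, 0.007], [0.014, -0.149, -0.989, 1.47], [0.0, 0.0, 0.0, 1.0]]
```

View pics/scene1.png

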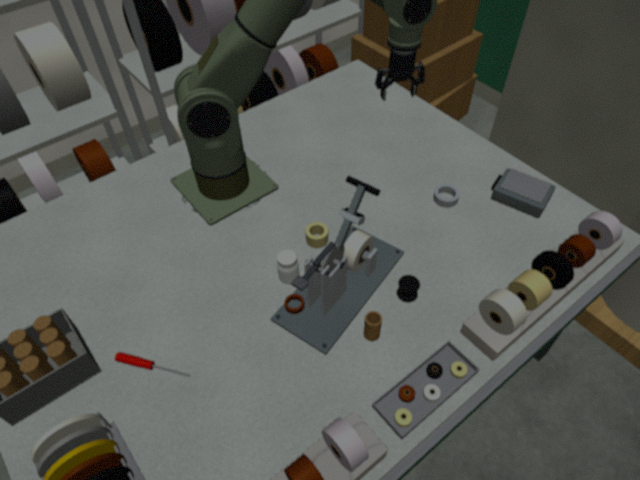

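View pics/top1.png

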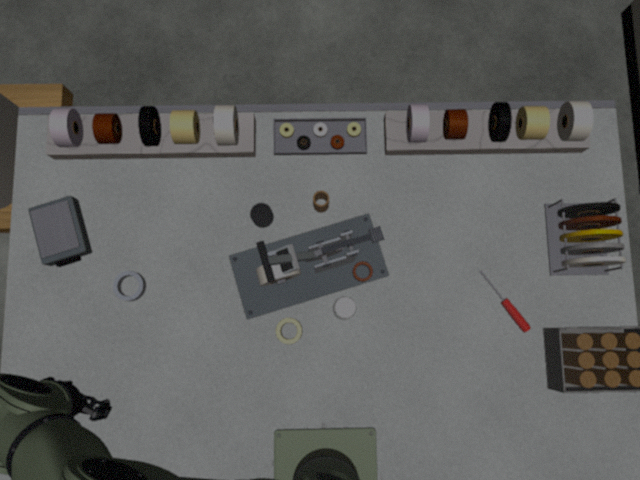

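The scene view shows the bar at about (363,186) and the tab at about (302,282). In the top view the bar is near (264,262) and the tab near (376,234). I'll enlarge both.

Run:
```python
from h import *
import pickle
T=pickle.load(open("top.pkl","rb"));S=pickle.load(open("scene.pkl","rb"))
a=cv2.resize(T["pixels"][205:325,225:395],None,fx=4.6,fy=4.6,interpolation=cv2.INTER_CUBIC)
cv2.imwrite("pics/tc.png",cv2.convertScaleAbs(a[:,:,::-1],alpha=1.6))
a=cv2.resize(S["pixels"][170:360,265:415],None,fx=3.15,fy=3.15,interpolation=cv2.INTER_CUBIC)
cv2.imwrite("pics/sc.png",cv2.convertScaleAbs(a[:,:,::-1],alpha=1.6))
```

```text
(no output)
```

View pics/tc.png

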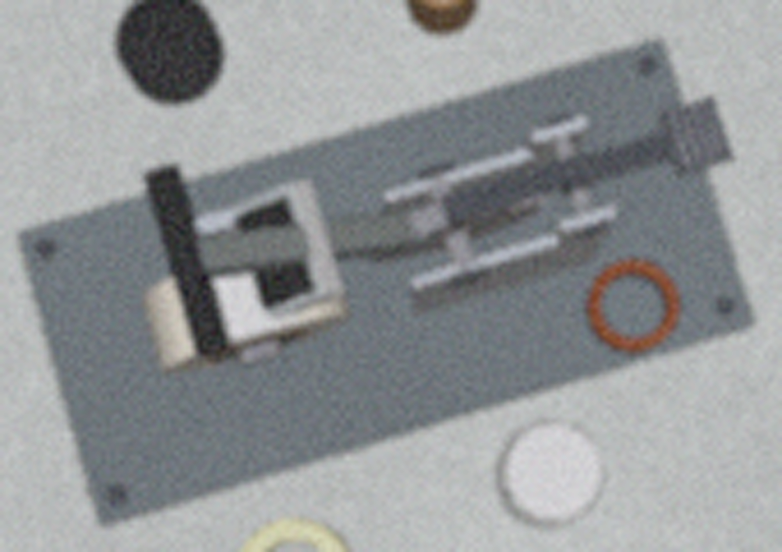

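View pics/sc.png

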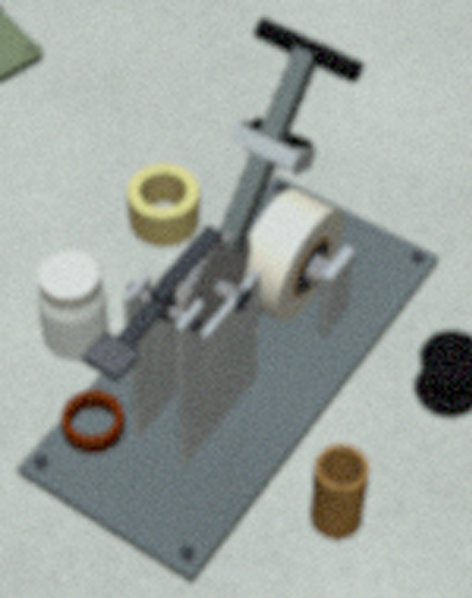

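Run:
```python
from h import *
import pickle
T=pickle.load(open("top.pkl","rb"));S=pickle.load(open("scene.pkl","rb"))
def ray(f,u,v):
    o=f["extrinsics"][:3,3]; d=world(f,u,v,1.)-o; return o,d/np.linalg.norm(d)
def tri(a,b):
    A=0;B=0;R=[ray(T,*a),ray(S,*b)]
    for o,d in R: P=np.eye(3)-np.outer(d,d);A=A+P;B=B+P@o
    p=np.linalg.solve(A,B); return p.round(4),[round(float(np.linalg.norm(np.cross(p-o,d))),4) for o,d in R]
tc=lambda x,y:(x/4.6+225-.4,y/4.6+205-.4)
sc=lambda x,y:(x/3.15+265-.35,y/3.15+170-.35)
for n,a,b in(("tab",(699,136),(111,356)),("bar",(186,262),(308,49)),("barL",(163,172),(360,70)),("barR",(210,350),(260,28))):
    a=tc(*a);b=sc(*b);print(n,tri(a,b),world(T,*np.round(a)).round(4),world(S,*np.round(b)).round(4))
def plane(f,p,z):
    o,d=ray(f,*p); return (o+d*(z-o[2])/d[2])
C=[plane(T,tc(*p),.014) for p in((20,234),(660,40),(752,325),(102,522))]
C2=[plane(S,sc(*p),.014) for p in((437,260),(192,578),(20,470))]
C=np.array(C)
print(C.round(4),np.round(C2,4))
c=C.mean(0); y=((C[0]+C[3])-(C[1]+C[2]))[:2]; y/=np.linalg.norm(y); x=np.array([y[1],-y[0]])
print("c",c,"y",y,"yaw x",np.degrees(np.arctan2(x[1],x[0])))
for n,yy in(("tab",-.17),("bardown",.16),("hinge",-.04)): print(n,c[:2]+yy*y)
s=read_state()
from scipy.spatial.transform import Rotation as R
print(R.from_quat(s["orientation"]).as_matrix().round(3), s["position"])
```

```text
tab (array([ 0.6058, -0.1284,  0.2122]), [0.0002, 0.0002]) [ 0.6055 -0.1293  0.2152] [ 0.6076 -0.1291  0.2135]
bar (array([0.5325, 0.1229, 0.3117]), [0.0006, 0.0006]) [0.5307 0.1224 0.3222] [0.5365 0.1167 0.3189]
barL (array([0.5757, 0.1345, 0.3143]), [0.0009, 0.0009]) [0.574  0.1331 0.3209] [0.575  0.1367 0.3122]
barR (array([0.4909, 0.1113, 0.3106]), [0.0014, 0.0014]) [0.4903 0.1121 0.3199] [0.4989 0.1018 0.3202]
[[ 0.5877  0.2504  0.014 ]
 [ 0.6979 -0.1285  0.014 ]
 [ 0.5269 -0.1774  0.014 ]
 [ 0.4195  0.2018  0.014 ]] [[ 0.5916  0.2459  0.014 ]
 [ 0.7005 -0.1318  0.014 ]
 [ 0.5321 -0.1806  0.014 ]]
c [0.55801559 0.03654393 0.014     ] y [-0.27593404  0.96117657] yaw x 16.017684496822124
tab [ 0.60492438 -0.12685609]
bardown [0.51386615 0.19033218]
hinge [ 0.56905296 -0.00190313]
[[ 0.446  0.895 -0.   ]
 [ 0.895 -0.446 -0.001]
 [-0.001  0.    -1.   ]] [0.25610331 0.51457868 0.24988192]
```

The two views agree on these positions, and the stand's yaw is about 16°:

| Item | x | y | z |
|---|---|---|---|
| Tab | 0.606 | -0.128 | 0.213 |
| Bar | 0.533 | 0.123 | 0.312 (arm about 0.09 rad) |

I'll lift, shut the jaws and turn to line up with the stand.

>>> play_rows(
  targets=[
    {"claw": 0,"z": -0.035,"turn": 8.5},
    {"claw": 0,"z": -0.07,"turn": 17},
    {"claw": 0,"z": -0.105,"turn": 25.5},
    {"claw": 0,"z": -0.14,"turn": 34},
    {"claw": 0,"z": -0.17,"turn": 42.5},
  ],
)

```text
$.targets[0]: bad value
```

>>> play_rows(
  targets=[
    {"claw": 0,"turn": 5},
    {"claw": 0,"turn": 5},
  ],
)

```text
$.targets[0]: bad value
```

```bash
cat > d.py <<'E'
from h import *
import sys
from scipy.spatial.transform import Rotation as R
s=read_state(); M=R.from_quat(s["orientation"]).as_matrix()
t=np.array(list(map(float,sys.argv[1:4])))
print("t",s["t"],"pos",s["position"].round(4),"shift",(M.T@(t-s["position"])).round(4),"F",s["wrist_force"].round(2),"w",round(s["width"],3),"yaw",np.degrees(np.arctan2(M[1,0],M[0,0])).round(2),"z",M[:,2].round(3),"q",s["joint_pos"].round(2))
E
python3 d.py .606 -.128 .42
```

```text
t 0.1 pos [0.2561 0.5146 0.2499] shift [-0.4196  0.5995 -0.1697] F [ 0.67 -0.09 -0.61] w 1.001 yaw 63.54 z [-0.    -0.001 -1.   ] q [-1.15  0.71 -0.03  1.48  0.02  0.95 -0.08]
```

>>> play_rows(
  targets=[
    {"claw": 0.0,"x": 0.0,"y": 0.0,"z": -0.035,"turn": 8.5},
    {"claw": 0.0,"x": 0.0,"y": 0.0,"z": -0.07,"turn": 17.0},
    {"claw": 0.0,"x": 0.0,"y": 0.0,"z": -0.105,"turn": 25.5},
    {"claw": 0.0,"x": 0.0,"y": 0.0,"z": -0.14,"turn": 34.0},
    {"claw": 0.0,"x": 0.0,"y": 0.0,"z": -0.17,"turn": 42.5},
  ],
)

```text
t: 0.6
position: [0.256, 0.5146, 0.4216]
orientation: [0.984, 0.18, -0.0, 0.0]
wrist_force: [-0.5, 0.3, -0.2]
width: 0.144
```

>>> play_rows(
  targets=[
    {"claw": 0.0,"x": 0.0,"y": 0.0,"z": 0.0,"turn": 5.0},
    {"claw": 0.0,"x": 0.0,"y": 0.0,"z": 0.0,"turn": 5.0},
  ],
)

```text
t: 0.8
position: [0.2559, 0.5146, 0.4218]
orientation: [0.991, 0.136, 0.0, 0.0]
wrist_force: [0.4, -1.2, -1.4]
width: 0.002
```

```bash
python3 d.py .606 -.128 .42
```

```text
t 0.8 pos [0.2559 0.5146 0.4218] shift [0.1641 0.7132 0.0019] F [ 0.42 -1.2  -1.36] w 0.002 yaw 15.62 z [ 0. -0. -1.] q [-1.27  0.59  0.24  1.12 -0.13  1.45 -0.78]
```

>>> play_rows(
  targets=[
    {"claw": 0.0,"x": 0.01,"y": 0.043,"z": 0.0,"turn": 0.0},
    {"claw": 0.0,"x": 0.02,"y": 0.086,"z": 0.0,"turn": 0.0},
    {"claw": 0.0,"x": 0.03,"y": 0.129,"z": 0.0,"turn": 0.0},
    {"claw": 0.0,"x": 0.04,"y": 0.172,"z": 0.0,"turn": 0.0},
    {"claw": 0.0,"x": 0.05,"y": 0.215,"z": 0.0,"turn": 0.0},
  ],
)

```text
t: 1.3
position: [0.3623, 0.3193, 0.4212]
orientation: [0.99, 0.138, -0.0, 0.0]
wrist_force: [1.1, 0.2, 0.3]
width: -0.0
```

>>> play_rows(
  targets=[
    {"claw": 0.0,"x": 0.01,"y": 0.043,"z": 0.0,"turn": 0.0},
    {"claw": 0.0,"x": 0.02,"y": 0.086,"z": 0.0,"turn": 0.0},
    {"claw": 0.0,"x": 0.03,"y": 0.129,"z": 0.0,"turn": 0.0},
    {"claw": 0.0,"x": 0.04,"y": 0.172,"z": 0.0,"turn": 0.0},
    {"claw": 0.0,"x": 0.05,"y": 0.215,"z": 0.0,"turn": 0.0},
  ],
)

```text
t: 1.8
position: [0.4694, 0.1244, 0.4207]
orientation: [0.99, 0.14, -0.001, 0.001]
wrist_force: [0.4, 1.0, 1.0]
width: -0.001
```

>>> play_rows(
  targets=[
    {"claw": 0.0,"x": 0.01,"y": 0.043,"z": 0.0,"turn": 0.0},
    {"claw": 0.0,"x": 0.02,"y": 0.086,"z": 0.0,"turn": 0.0},
    {"claw": 0.0,"x": 0.03,"y": 0.129,"z": 0.0,"turn": 0.0},
    {"claw": 0.0,"x": 0.04,"y": 0.172,"z": 0.0,"turn": 0.0},
    {"claw": 0.0,"x": 0.05,"y": 0.215,"z": 0.0,"turn": 0.0},
  ],
)

```text
t: 2.3
position: [0.5773, -0.0701, 0.4199]
orientation: [0.99, 0.142, -0.002, 0.0]
wrist_force: [0.5, 1.4, 0.8]
width: 0.001
```

```bash
python3 d.py .606 -.128 .27
```

```text
t 2.3 pos [ 0.5773 -0.0701  0.4199] shift [0.0118 0.0636 0.1498] F [0.5 1.4 0.8] w 0.001 yaw 16.28 z [-0.003 -0.001 -1.   ] q [-0.06  0.61  0.29  1.09 -0.16  1.46  0.48]
```

>>> play_rows(
  targets=[
    {"claw": 0.0,"x": 0.006,"y": 0.032,"z": 0.0,"turn": 0.0},
    {"claw": 0.0,"x": 0.012,"y": 0.064,"z": 0.02,"turn": 0.0},
    {"claw": 0.0,"x": 0.012,"y": 0.064,"z": 0.06,"turn": 0.0},
    {"claw": 0.0,"x": 0.012,"y": 0.064,"z": 0.1,"turn": 0.0},
    {"claw": 0.0,"x": 0.012,"y": 0.064,"z": 0.14,"turn": 0.0},
  ],
)

```text
t: 2.8
position: [0.6057, -0.1283, 0.2774]
orientation: [0.99, 0.143, -0.002, -0.0]
wrist_force: [1.1, -0.4, -0.3]
width: -0.0
```

>>> play_rows(
  targets=[
    {"claw": 0.0,"x": 0.0,"y": 0.0,"z": 0.01,"turn": 0.0},
    {"claw": 0.0,"x": 0.0,"y": 0.0,"z": 0.01,"turn": 0.0},
  ],
)

```text
t: 3.0
position: [0.6047, -0.128, 0.265]
orientation: [0.989, 0.145, -0.004, -0.001]
wrist_force: [-0.8, -0.2, -0.3]
width: 0.005
```

```bash
python3 d.py .606 -.128 .235
python3 - <<'E'
from h import *
a=[]
for n,(r,c) in {"scene":((200,320),(240,400)),"wrist":((0,480),(0,640))}.items():
    f=grab_frame(n); p=f["pixels"][r[0]:r[1],c[0]:c[1],::-1]; a.append(cv2.resize(p,(400,300),interpolation=cv2.INTER_CUBIC))
cv2.imwrite("pics/tab2.png",cv2.convertScaleAbs(np.hstack(a),alpha=1.5))
E
```

```text
t 3.0 pos [ 0.6047 -0.128   0.265 ] shift [0.0015 0.0004 0.03  ] F [-0.84 -0.18 -0.32] w 0.005 yaw 16.63 z [-0.009  0.    -1.   ] q [ 0.05  0.78  0.25  1.28 -0.2   1.11  0.61]
```

View pics/tab2.png

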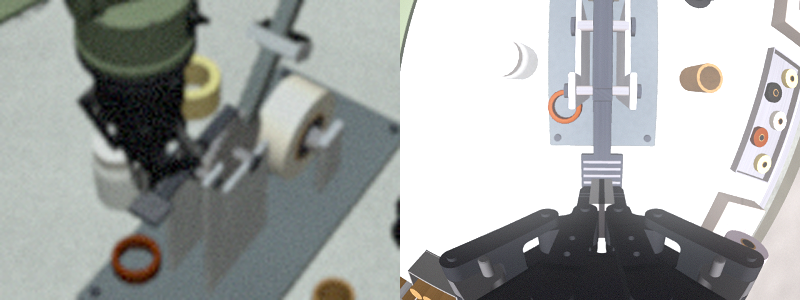

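The wrist view shows the finger tips in line with the tab. Now I'll press in small steps and watch the force.

>>> play_rows(
  targets=[
    {"claw": 0.0,"x": 0.001,"y": 0.0,"z": 0.015,"turn": 0.0},
    {"claw": 0.0,"x": 0.001,"y": 0.0,"z": 0.025,"turn": 0.0},
    {"claw": 0.0,"x": 0.001,"y": 0.0,"z": 0.031,"turn": 0.0},
    {"claw": 0.0,"x": 0.001,"y": 0.0,"z": 0.035,"turn": 0.0},
    {"claw": 0.0,"x": 0.001,"y": 0.0,"z": 0.037,"turn": 0.0},
  ],
)

```text
t: 3.6
position: [0.6066, -0.1284, 0.2309]
orientation: [0.99, 0.144, -0.002, 0.0]
wrist_force: [0.2, -1.9, 2.3]
width: -0.002
```

>>> play_rows(
  targets=[
    {"claw": 0.0,"x": 0.0,"y": 0.0,"z": 0.003,"turn": 0.0},
    {"claw": 0.0,"x": 0.0,"y": 0.0,"z": 0.006,"turn": 0.0},
    {"claw": 0.0,"x": 0.0,"y": 0.0,"z": 0.008,"turn": 0.0},
  ],
)

```text
t: 3.9
position: [0.6067, -0.1288, 0.2229]
orientation: [0.99, 0.144, -0.002, 0.001]
wrist_force: [0.4, -3.0, 3.2]
width: 0.0
```

>>> play_rows(
  targets=[
    {"claw": 0.0,"x": 0.0,"y": 0.0,"z": 0.002,"turn": 0.0},
    {"claw": 0.0,"x": 0.0,"y": 0.0,"z": 0.004,"turn": 0.0},
    {"claw": 0.0,"x": 0.0,"y": 0.0,"z": 0.004,"turn": 0.0},
  ],
)

```text
t: 4.2
position: [0.6067, -0.1287, 0.2187]
orientation: [0.99, 0.144, -0.002, 0.0]
wrist_force: [0.5, 0.0, 1.0]
width: -0.0
```

>>> play_rows(
  targets=[
    {"claw": 0.0,"x": 0.0,"y": 0.0,"z": 0.002,"turn": 0.0},
    {"claw": 0.0,"x": 0.0,"y": 0.0,"z": 0.004,"turn": 0.0},
  ],
)

```text
t: 4.4
position: [0.6067, -0.1285, 0.2145]
orientation: [0.99, 0.144, -0.002, 0.0]
wrist_force: [0.3, -1.2, 4.8]
width: 0.004
```

>>> play_rows(
  targets=[
    {"claw": 0.0,"x": 0.0,"y": 0.0,"z": 0.002,"turn": 0.0},
    {"claw": 0.0,"x": 0.0,"y": 0.0,"z": 0.003,"turn": 0.0},
  ],
)

```text
t: 4.6
position: [0.607, -0.1285, 0.213]
orientation: [0.99, 0.144, -0.001, 0.0]
wrist_force: [-7.0, 1.6, 34.9]
width: 0.005
```

```bash
python3 d.py .606 -.128 .235
python3 - <<'E'
from h import *
a=[]
for n,(r,c) in {"scene":((200,320),(240,400)),"wrist":((0,480),(0,640))}.items():
    f=grab_frame(n); p=f["pixels"][r[0]:r[1],c[0]:c[1],::-1]; a.append(cv2.resize(p,(400,300),interpolation=cv2.INTER_CUBIC))
cv2.imwrite("pics/tab3.png",cv2.convertScaleAbs(np.hstack(a),alpha=1.5))
E
```

```text
t 4.6 pos [ 0.607  -0.1285  0.213 ] shift [-0.0009 -0.0007 -0.022 ] F [-7.04  1.59 34.86] w 0.005 yaw 16.57 z [-0.002 -0.001 -1.   ] q [ 0.05  0.84  0.24  1.36 -0.21  0.97  0.62]
```

View pics/tab3.png

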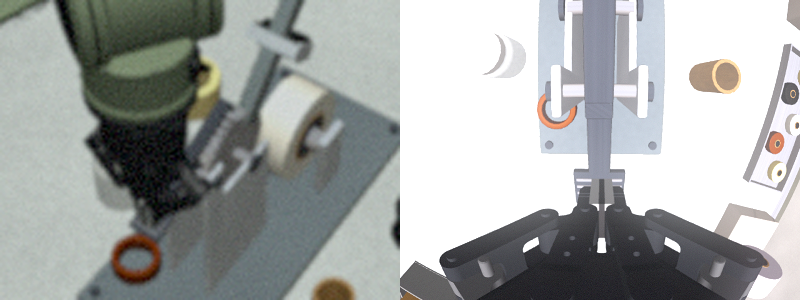

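The force rose to 35 N at the expected depth, so the pawl is on its stop. The tab has clearly sunk in the picture. Next I'll lift straight up.

>>> play_rows(
  targets=[
    {"claw": 0.0,"x": 0.0,"y": 0.0,"z": -0.01,"turn": 0.0},
    {"claw": 0.0,"x": 0.0,"y": 0.0,"z": -0.05,"turn": 0.0},
    {"claw": 0.0,"x": 0.0,"y": 0.0,"z": -0.095,"turn": 0.0},
    {"claw": 0.0,"x": 0.0,"y": 0.0,"z": -0.14,"turn": 0.0},
    {"claw": 0.0,"x": 0.0,"y": 0.0,"z": -0.185,"turn": 0.0},
  ],
)

```text
t: 5.2
position: [0.6068, -0.1277, 0.4001]
orientation: [0.99, 0.144, -0.001, 0.0]
wrist_force: [0.7, 1.4, 1.0]
width: -0.0
```

>>> play_rows(
  targets=[
    {"claw": 0.0,"x": 0.0,"y": -0.01,"z": -0.02,"turn": 0.0},
    {"claw": 0.0,"x": 0.0,"y": -0.05,"z": -0.02,"turn": 0.0},
    {"claw": 0.0,"x": 0.0,"y": -0.09,"z": -0.02,"turn": 0.0},
    {"claw": 0.0,"x": 0.0,"y": -0.13,"z": -0.02,"turn": 0.0},
    {"claw": 0.0,"x": 0.0,"y": -0.17,"z": -0.02,"turn": 0.0},
  ],
)

```text
t: 5.7
position: [0.5575, 0.037, 0.42]
orientation: [0.99, 0.145, -0.001, -0.0]
wrist_force: [1.7, 1.4, -0.2]
width: 0.001
```

```bash
python3 d.py .533 .123 .365
python3 - <<'E'
from h import *
f=grab_frame("scene"); np.set_printoptions(suppress=True)
# tab area: report world z of pixels near tab xy
K=f["K"];v,u=np.mgrid[0:480,0:640];z=f["z_map"]
P=np.stack([(u-K[0,2])/K[0,0]*z,(v-K[1,2])/K[1,1]*z,z,np.ones_like(z)],-1)@f["extrinsics"].T
m=(np.hypot(P[...,0]-.606,P[...,1]+.128)<.014)&(P[...,2]>.1)&(z>0)
print("tab z",m.sum(),np.median(P[m][:,2]) if m.any() else None)
m=(np.hypot(P[...,0]-.533,P[...,1]-.123)<.02)&(P[...,2]>.2)&(P[...,2]<.35)&(z>0)
print("bar",m.sum(),P[m][:,2].max() if m.any() else None)
E
```

```text
t 5.7 pos [0.5575 0.037  0.42  ] shift [ 0.0013 -0.0893  0.0551] F [ 1.74  1.37 -0.23] w 0.001 yaw 16.62 z [-0.003  0.    -1.   ] q [-0.26  0.56  0.29  1.19 -0.16  1.41  0.3 ]
tab z 113 0.19414466159229293
bar 153 0.3244892165499027
```

The tab top is now at 0.194, which is 20 mm lower, so the pawl is free. The arm is still raised. I'll go above the bar.

>>> play_rows(
  targets=[
    {"claw": 0.0,"x": 0.001,"y": -0.045,"z": 0.0,"turn": 0.0},
    {"claw": 0.0,"x": 0.001,"y": -0.09,"z": 0.0,"turn": 0.0},
    {"claw": 0.0,"x": 0.001,"y": -0.09,"z": 0.03,"turn": 0.0},
    {"claw": 0.0,"x": 0.001,"y": -0.09,"z": 0.055,"turn": 0.0},
    {"claw": 0.0,"x": 0.001,"y": -0.09,"z": 0.055,"turn": 0.0},
  ],
)

```text
t: 6.25
position: [0.5297, 0.1307, 0.3633]
orientation: [0.989, 0.148, -0.003, -0.002]
wrist_force: [0.2, 0.1, 1.6]
width: 0.002
```

```bash
python3 d.py .533 .123 .34
python3 - <<'E'
from h import *
a=[]
for n,(r,c) in {"scene":((130,250),(300,460)),"wrist":((0,480),(0,640))}.items():
    f=grab_frame(n); p=f["pixels"][r[0]:r[1],c[0]:c[1],::-1]; a.append(cv2.resize(p,(400,300),interpolation=cv2.INTER_CUBIC))
cv2.imwrite("pics/bar4.png",cv2.convertScaleAbs(np.hstack(a),alpha=1.5))
E
```

```text
t 6.25 pos [0.5297 0.1307 0.3633] shift [0.001  0.0084 0.0233] F [0.2  0.13 1.55] w 0.002 yaw 17.05 z [-0.007  0.003 -1.   ] q [-0.44  0.57  0.28  1.38 -0.17  1.22  0.15]
```

View pics/bar4.png

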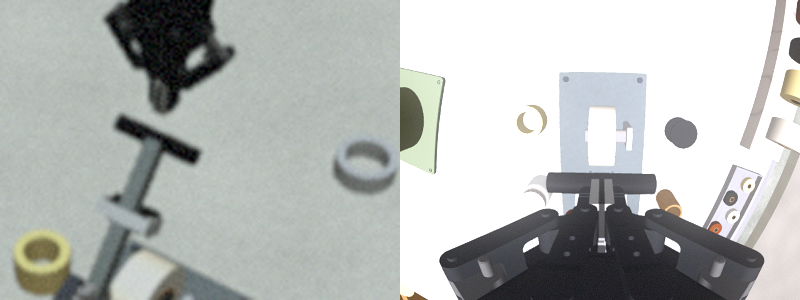

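The tips are centred over the bar in the wrist view, at about (601,185), but 8 mm too far out. I'll correct that and come down to contact.

>>> play_rows(
  targets=[
    {"claw": 0.0,"x": 0.001,"y": 0.007,"z": 0.0,"turn": 0.0},
    {"claw": 0.0,"x": 0.001,"y": 0.007,"z": 0.005,"turn": 0.0},
    {"claw": 0.0,"x": 0.001,"y": 0.007,"z": 0.014,"turn": 0.0},
    {"claw": 0.0,"x": 0.001,"y": 0.007,"z": 0.019,"turn": 0.0},
    {"claw": 0.0,"x": 0.001,"y": 0.007,"z": 0.022,"turn": 0.0},
  ],
)

```text
t: 6.85
position: [0.5337, 0.124, 0.3436]
orientation: [0.989, 0.148, -0.002, -0.002]
wrist_force: [1.7, 0.2, -0.5]
width: -0.005
```

```bash
python3 d.py .531 .128 .33
```

```text
t 6.85 pos [0.5337 0.124  0.3436] shift [-0.0014 -0.0045  0.0136] F [ 1.71  0.2  -0.46] w -0.005 yaw 17.0 z [-0.004  0.004 -1.   ] q [-0.43  0.59  0.28  1.42 -0.17  1.16  0.17]
```

>>> play_rows(
  targets=[
    {"claw": 0.0,"x": -0.001,"y": -0.008,"z": 0.012,"turn": 0.0},
    {"claw": 0.0,"x": -0.001,"y": -0.015,"z": 0.019,"turn": 0.0},
    {"claw": 0.0,"x": -0.001,"y": -0.022,"z": 0.027,"turn": 0.0},
    {"claw": 0.0,"x": -0.001,"y": -0.028,"z": 0.035,"turn": 0.0},
    {"claw": 0.0,"x": -0.001,"y": -0.034,"z": 0.043,"turn": 0.0},
  ],
)

```text
t: 7.35
position: [0.523, 0.1585, 0.3013]
orientation: [0.989, 0.149, -0.0, -0.004]
wrist_force: [0.8, 7.9, 10.7]
width: 0.003
```

```bash
python3 d.py .5137 .1906 .188
python3 - <<'E'
from h import *
f=grab_frame("scene"); K=f["K"];v,u=np.mgrid[0:480,0:640];z=f["z_map"]
a=[]
p=f["pixels"][150:270,290:450,::-1]; a.append(cv2.resize(p,(400,300),interpolation=cv2.INTER_CUBIC))
a.append(cv2.resize(grab_frame("wrist")["pixels"][:,:,::-1],(400,300)))
cv2.imwrite("pics/bar5.png",cv2.convertScaleAbs(np.hstack(a),alpha=1.5))
E
```

```text
t 7.35 pos [0.523  0.1585 0.3013] shift [ 0.0005 -0.0326  0.1136] F [ 0.8   7.9  10.68] w 0.003 yaw 17.1 z [-0.001  0.007 -1.   ] q [-0.49  0.62  0.27  1.51 -0.19  1.03  0.13]
```

View pics/bar5.png

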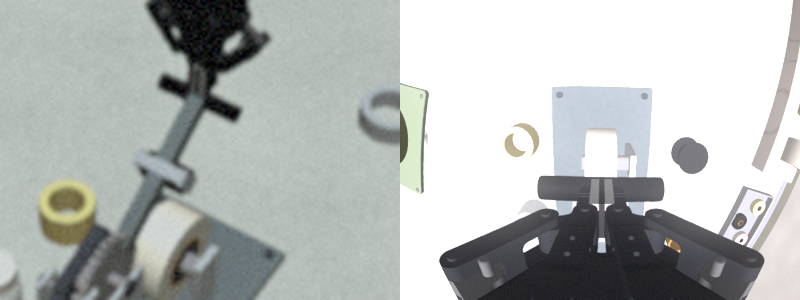

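Firm contact on the bar at 11 N. The outward side force suggests the tip is slightly too far out, so I'll follow the arc with a 4 mm inward bias.

>>> play_rows(
  targets=[
    {"claw": 0.0,"x": 0.0,"y": 0.001,"z": 0.009,"turn": 0.0},
    {"claw": 0.0,"x": 0.0,"y": -0.004,"z": 0.017,"turn": 0.0},
    {"claw": 0.0,"x": 0.0,"y": -0.009,"z": 0.026,"turn": 0.0},
    {"claw": 0.0,"x": 0.0,"y": -0.013,"z": 0.035,"turn": 0.0},
    {"claw": 0.0,"x": 0.0,"y": -0.017,"z": 0.045,"turn": 0.0},
  ],
)

```text
t: 7.95
position: [0.5176, 0.1755, 0.2556]
orientation: [0.989, 0.149, -0.001, -0.004]
wrist_force: [0.5, 4.1, 6.3]
width: -0.001
```

```bash
python3 d.py .515 .187 .188
python3 - <<'E'
from h import *
f=grab_frame("scene"); K=f["K"];v,u=np.mgrid[0:480,0:640];z=f["z_map"]
P=np.stack([(u-K[0,2])/K[0,0]*z,(v-K[1,2])/K[1,1]*z,z,np.ones_like(z)],-1)@f["extrinsics"].T
q=P[...,:2]-[.569,-.002]; ys=q@[-.276,.961]; xs=q@[.961,.276]
m=(abs(abs(xs)-.035)<.007)&(abs(ys-.19)<.03)&(P[...,2]>.14)&(P[...,2]<.3)
print(m.sum(),np.percentile(P[m][:,2],[50,90]),np.median(ys[m]))
E
```

```text
t 7.95 pos [0.5176 0.1755 0.2556] shift [ 0.0009 -0.0113  0.0677] F [0.5  4.15 6.28] w -0.001 yaw 17.15 z [-0.002  0.007 -1.   ] q [-0.51  0.67  0.25  1.59 -0.21  0.91  0.11]
115 [0.23508552 0.29691101] 0.18095611305732967
```

>>> play_rows(
  targets=[
    {"claw": 0.0,"x": 0.0,"y": -0.004,"z": 0.01,"turn": 0.0},
    {"claw": 0.0,"x": 0.0,"y": -0.006,"z": 0.02,"turn": 0.0},
    {"claw": 0.0,"x": 0.0,"y": -0.008,"z": 0.03,"turn": 0.0},
    {"claw": 0.0,"x": 0.0,"y": -0.01,"z": 0.04,"turn": 0.0},
    {"claw": 0.0,"x": 0.0,"y": -0.011,"z": 0.05,"turn": 0.0},
  ],
)

```text
t: 8.5
position: [0.5136, 0.1869, 0.2034]
orientation: [0.989, 0.149, -0.001, -0.003]
wrist_force: [-0.4, 3.8, 3.9]
width: -0.002
```

>>> play_rows(
  targets=[
    {"claw": 0.0,"x": 0.0,"y": 0.0,"z": 0.006,"turn": 0.0},
    {"claw": 0.0,"x": 0.0,"y": 0.0,"z": 0.011,"turn": 0.0},
    {"claw": 0.0,"x": 0.0,"y": 0.0,"z": 0.014,"turn": 0.0},
    {"claw": 0.0,"x": 0.0,"y": 0.0,"z": 0.016,"turn": 0.0},
  ],
)

```text
t: 8.9
position: [0.5138, 0.187, 0.1888]
orientation: [0.989, 0.149, -0.001, -0.004]
wrist_force: [-12.5, 0.8, 55.2]
width: 0.001
```

```bash
python3 d.py .515 .187 .188
```

```text
t 8.9 pos [0.5138 0.187  0.1888] shift [0.0012 0.0003 0.0008] F [-12.47   0.8   55.17] w 0.001 yaw 17.18 z [-0.002  0.007 -1.   ] q [-0.52  0.76  0.22  1.67 -0.24  0.73  0.12]
```

The arm is on its stop, at 55 N and TCP 0.189, the expected height. I'll hold briefly, then back straight off.

>>> play_rows(
  targets=[
    {"claw": 0.0,"x": 0.0,"y": 0.0,"z": 0.0,"turn": 0.0},
    {"claw": 0.0,"x": 0.0,"y": 0.0,"z": 0.0,"turn": 0.0},
    {"claw": 0.0,"x": 0.0,"y": 0.0,"z": 0.0,"turn": 0.0},
    {"claw": 0.0,"x": 0.0,"y": 0.0,"z": -0.005,"turn": 0.0},
    {"claw": 0.0,"x": 0.0,"y": 0.0,"z": -0.03,"turn": 0.0},
  ],
)

```text
t: 9.4
position: [0.5131, 0.186, 0.2174]
orientation: [0.989, 0.149, -0.002, -0.003]
wrist_force: [0.9, 0.4, 0.8]
width: -0.001
```

>>> play_rows(
  targets=[
    {"claw": 0.0,"x": 0.0,"y": 0.0,"z": -0.04,"turn": 0.0},
    {"claw": 0.0,"x": 0.0,"y": 0.0,"z": -0.08,"turn": 0.0},
    {"claw": 0.0,"x": 0.0,"y": -0.03,"z": -0.11,"turn": 0.0},
    {"claw": 0.0,"x": 0.0,"y": -0.07,"z": -0.11,"turn": 0.0},
    {"claw": 0.0,"x": 0.0,"y": -0.11,"z": -0.11,"turn": 0.0},
  ],
)

```text
t: 9.9
position: [0.4811, 0.2911, 0.329]
orientation: [0.989, 0.148, -0.002, -0.003]
wrist_force: [0.4, -0.5, -0.0]
width: 0.0
```

>>> play_rows(
  targets=[
    {"claw": 0.0,"x": 0.0,"y": -0.03,"z": 0.0,"turn": 0.0},
    {"claw": 0.0,"x": 0.0,"y": -0.05,"z": 0.0,"turn": 0.0},
    {"claw": 0.0,"x": 0.0,"y": -0.05,"z": 0.0,"turn": 0.0},
    {"claw": 0.0,"x": 0.0,"y": -0.05,"z": 0.0,"turn": 0.0},
  ],
)

```text
t: 10.3
position: [0.4666, 0.3383, 0.3291]
orientation: [0.989, 0.148, -0.002, -0.002]
wrist_force: [0.0, -1.3, -0.7]
width: -0.002
```

```bash
python3 d.py .515 .187 .188
python3 - <<'E'
from h import *
f=grab_frame("scene"); K=f["K"];v,u=np.mgrid[0:480,0:640];z=f["z_map"]
P=np.stack([(u-K[0,2])/K[0,0]*z,(v-K[1,2])/K[1,1]*z,z,np.ones_like(z)],-1)@f["extrinsics"].T
q=P[...,:2]-[.569,-.002]; ys=q@[-.276,.961]; xs=q@[.961,.276]
m=(abs(xs)<.04)&(abs(ys-.2)<.008)&(P[...,2]>.1)&(P[...,2]<.3)
print("bar top",m.sum(),np.percentile(P[m][:,2],[50,90]))
m=(np.hypot(P[...,0]-.606,P[...,1]+.128)<.014)&(P[...,2]>.1)&(z>0)
print("tab z",m.sum(),np.median(P[m][:,2]))
cv2.imwrite("pics/end.png",cv2.convertScaleAbs(cv2.resize(f["pixels"][130:370,250:490,::-1],(600,600)),alpha=1.5))
E
```

```text
t 10.3 pos [0.4666 0.3383 0.3291] shift [0.0023 0.1596 0.1402] F [ 0.03 -1.29 -0.67] w -0.002 yaw 17.05 z [-0.004  0.004 -1.   ] q [-0.82  0.65  0.3   1.34 -0.2   1.18 -0.21]
bar top 123 [0.16757939 0.17073876]
tab z 111 0.19395446293233432
```

View pics/end.png

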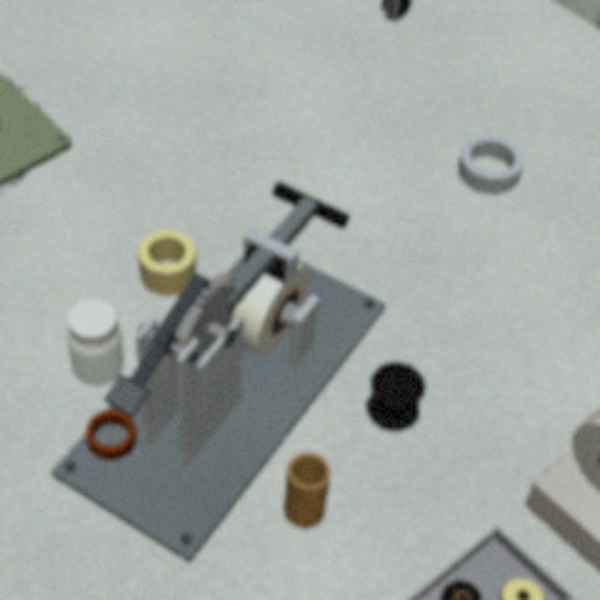

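The arm is level with its bar at about (310,205), and the tab is still down at about (127,397). The bystanders are in place and the robot is clear.

```bash
python3 -c "from cell import close_job; print(close_job())"
```

```text
the job is handed in; nothing more can be done
None
```

The job is done and handed in at about 10.3 s of the 48 s allowed; no verdict was reported.

**Pawl:** I pressed the tab with shut fingers until it hit its stop at 35 N. Its top dropped from about 0.214 m to 0.194 m, and it was still at 0.194 m in the last check, so the pawl stayed free.

**Roller arm:** I then pushed the cross bar down along its arc to the stop, reaching 55 N with the fingertips at the height expected for level. After I backed off, the bar's top measured 0.168 to 0.171 m, against 0.169 m expected when the roller rests on the reel.

**Last checks:** The final picture showed the robot clear of everything, the wrist force was close to zero, and the bystanders looked unmoved by eye.

**Problems on the way:**
- The first two move calls were refused because I left some values out of the rows; nothing moved.
- I overshot by 8 mm above the bar and corrected it before contact.
- A side force of about 8 N early in the push suggested the tip was slightly too far out, so I shifted it inward by 4 mm.

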